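# Pop the catch of the wide battery box and push its lid fully open

## Task

Open the wider of the two grey battery boxes: press down the tab at its front so that the lid springs up by itself, then push the lid with the fingertips all the way over until it stays fully open against its stop. Work by touch alone, gently, without gripping or lifting anything; leave the narrower box shut and the loose things round about where they are.

Things in the scene. Friction and masses are not known exactly. Their poses are not given: they have to be found in the camera images.
- wide_box: The battery box to open, the wider of two. Grey box fixed to the bench: 90 mm deep (its x), 130 mm wide (y), 54 mm high with lid shut. Origin: under the centre of that part, on the bench; +x is the hinge side (away from the robot), -x the front with the tab, z up. A black base plate 8 mm thick reaches 105 mm in front of the origin. Batteries lie inside.
- wide_tab_pad (a point): Press point of the wide battery box's tab, on top of its black ribbed pad: 32 mm above the bench, 86 mm in front (-x) of the box's origin. The pad is 36 mm wide (y) and reaches 13 mm in front of this point and 25 mm behind it, to the tab's upright catch arm (34 mm wide, top 58 mm above the bench), which hooks 3 mm over the middle of the lid's front.
- wide_tab (a joint): Release tab of the wide battery box, rad: 0 at rest, grows as the pad is pressed straight down. The catch lets go near 0.15 (about 4 mm down at the press point); hard stop at 0.30 (8 mm down). Sprung: 1 N to start, about 4 N at the stop; it returns when let go.
- wide_lid (a joint): Lid of the wide battery box, rad: 0 shut and caught, 1.9 open at its stop, leaning back. Freed, it springs up within 1 s and rests at about 0.8 (front edge 67 mm above its shut height). Then it swings freely (under 2 N) when the edge is pushed up and back in an arc (a level push may jam); left before upright (1.57) it drops to 0.8, past it it falls to the stop within 2 s and stays.
- wide_lid_edge (a point): Middle of the lower front edge of the wide battery box's lid, 94 mm from the hinge line; it moves and turns with the lid. The lid is a plate 4 mm thick and 130 mm wide.
- wide_hinge (a point): Middle of the hinge line of the wide battery box, 45 mm behind (+x) the box's origin and 50 mm above the bench; the hinge runs along the box's y.
- narrow_box: The narrower battery box, to be left shut; either may be at the left. Grey box fixed to the bench: 90 mm deep (its x), 85 mm wide (y), 54 mm high with lid shut. Origin: under the centre of that part, on the bench; +x is the hinge side (away from the robot), -x the front with the tab, z up. A black base plate 8 mm thick reaches 105 mm in front of the origin. Batteries lie inside.
- narrow_tab_pad (a point): Press point of the narrow battery box's tab, on top of its black ribbed pad: 32 mm above the bench, 86 mm in front (-x) of the box's origin. The pad is 36 mm wide (y) and reaches 13 mm in front of this point and 25 mm behind it, to the tab's upright catch arm (34 mm wide, top 58 mm above the bench), which hooks 3 mm over the middle of the lid's front.
- narrow_tab (a joint): Release tab of the narrow battery box, rad: 0 at rest, grows as the pad is pressed straight down. The catch lets go near 0.15 (about 4 mm down at the press point); hard stop at 0.30 (8 mm down). Sprung: 1 N to start, about 4 N at the stop; it returns when let go.
- narrow_lid (a joint): Lid of the narrow battery box, rad: 0 shut and caught, 1.9 open at its stop, leaning back. Freed, it springs up within 1 s and rests at about 0.8 (front edge 67 mm above its shut height). Then it swings freely (under 2 N) when the edge is pushed up and back in an arc (a level push may jam); left before upright (1.57) it drops to 0.8, past it it falls to the stop within 2 s and stays.
- narrow_lid_edge (a point): Middle of the lower front edge of the narrow battery box's lid, 94 mm from the hinge line; it moves and turns with the lid. The lid is a plate 4 mm thick and 85 mm wide.
- narrow_hinge (a point): Middle of the hinge line of the narrow battery box, 45 mm behind (+x) the box's origin and 50 mm above the bench; the hinge runs along the box's y.
- glue_bottle: Bystander, loose: small brown dropper bottle with a black cap, 34 mm across, 102 mm high, standing in front, between the boxes; origin under its middle, z up.
- screwdriver_red: Bystander, loose: screwdriver with a red handle, 206 mm long (its y), 26 mm thick, lying to the right of the boxes; origin under its middle.
- lamp_carton_3: Bystander, loose: small cream carton 34x70x28 mm (x, y, z), lying to the left of the boxes; origin under its middle.
- lamp_carton_1: Bystander, loose: small red carton 42x62x30 mm, lying behind the box at the right; origin under its middle.

How it is judged:
By the outcome, as a careful person would: the job done as asked, in the order asked, and still so for the second after the job is handed in, with the robot touching nothing.
It also fails if it takes over 48 s, if anything falls off the work surface, if the arm or the gripper's body presses on something with over 40 N, if the wrist force passes 120 N, or if a joint passes its speed limit or range.

## Robot

A 6-joint arm with a two-finger parallel gripper is mounted at the origin on a cart in front of the work surface, level with it; the furniture and walls round the work are solid. World frame = base frame: x ahead of the robot, y to its left, z up, the work surface at z = 0. Lengths are in m, angles in rad, forces in N, time in s.
With the tool pointing down it reaches from about 0.375 to 0.75 m from the base axis. Payload 9 kg.
Tool frame: the origin (TCP) lies at the centre of the arm's flange, where the gripper is bolted on; the fingertips stand 173 mm ahead of it and the grasp point (between the pads) lies 155 mm ahead of it; z points along the fingers, y is the line along which they close (so a half turn about z gives the same grasp; the last joint's range is limited). The gripper opens to 85 mm and grips with 20 to 120 N. Pads are 22 mm wide; open, the fingers measure 114 mm over their backs; the gripper's body (76 mm by 85 mm) begins 54 mm behind the grasp point. The pads swing forward as they close: fully open they stand 13 mm farther back than shut.
Start: joints at [0.9, 0.104, 0.097, 1.564, 0, 1.353], TCP at [0.262, 0.54, 0.405] pointing down, gripper open.
Joint ranges: [-2.99, 2.99], [-0.84, 1.86], [-1.1, 1.16], [-1.84, 2.11], [-1.51, 1.56], [-3.14, 3.14]. Speed limits (rad/s): [2.22, 2.22, 2.57, 3.14, 3.14, 3.14].

## Interface

Orientations are given as a unit quaternion [x, y, z, w].
In Python, from plant import env gives the robot as it stands.
- The arm moves only by the tool move_arm, never from a script. Its argument "rows" is a list of rows, each a list of 7 numbers: the shift along the tool's x, y, z in mm, then the turn, a rotation vector about the tool's x, y, z in rad, then the finger opening in mm, from 0 to 85.4. In form: [[x, y, z, ax, ay, az, hand], ...]. A call has exactly 5 rows; each row shifts and turns the commanded pose from where the row before left it, along the tool's axes as they then stand; what a row does not reach is not made up. A row lasts 1/10 s, in which the tool goes at most 50 mm and 8.59 degrees, less where a joint would pass 70% of its speed; a pose out of reach is approached as far as the arm can. A call with a gripper value outside its range is refused whole. The fingers move at their own pace and stop on an object; "force" is the grip in N (left out, the last holds). Time passes only in rows, so rows that do not move let the fingers close, or fill a call up. It gives the time, the measured TCP pose, the force, the opening and the grip force at its end, in the units of the state.
- env.observe(): the state, without advancing time (a new reading comes with each control period).
- env.snapshot(name): name is "scene" or "top"; returns the picture (480x640x3 uint8, red, green, blue); there is no depth.
- env.camera_model(name): a dict with "fovy" (degrees; the focal length in pixels is half the picture's height over the tangent of half this angle, whatever the lens; pixels are square), "cx", "cy" (the principal point, pixels), "rvec" (rotation vector, rad) and "tvec" (3), from world to camera coordinates, as OpenCV has them. Camera axes: x right, y down, z forward; pixel columns grow to the right and rows downward; lengths in m; the calibration is good to about 2 mm. A picture is of the moment at which its call begins. camera_model takes no time and is no camera call.
- env.hand_in(): hands the job in; it is judged then, once.
The state is a dict: "time_s": time; "joint_positions": joint angles; "qvel": joint speeds; "joint_efforts": joint torques, N m; "position": TCP position; "tool_rot": TCP orientation; "contact_force": force on the tool from outside, world axes, zero at the start; "wrist_torque": the same for the moment, N m; "finger_gap": opening from 0.0 (shut) to 1.0 (fully open); "grip_force": force on a finger pad.
Only numpy, scipy, OpenCV 4.12 (cv2) and the standard library are available. Lean on these libraries where they do the work, as an engineer would, in place of code of your own. Each camera call takes 0.05 s, during which the arm holds its last target. There are 200 camera calls.

## Working session

There is one attempt and no reset: what is moved stays moved. The work goes in short steps, Python scripts to look and compute and a tool call to move; the robot and the scene stay as the last step left them, time stands still between calls to the robot, and variables do not carry over. Pictures are saved under pics/ and viewed, at most 10 in all, crops included, and the job is handed in when it is done.

Besides the shell and the picture viewer there is one more tool, called by a JSON object that holds its "name" and its "arguments". move_arm: Moves the arm, as the interface text tells. Its arguments: {"type":"object","properties":{"rows":{"type":"array"},"force":{"type":"number"}},"required":["rows"]}

```bash
mkdir -p pics; cat > h.py <<'E'
import numpy as np,cv2
from plant import env
def cam(n):
    m=env.camera_model(n);f=240/np.tan(np.radians(m['fovy'])/2)
    K=np.array([[f,0,m['cx']],[0,f,m['cy']],[0,0,1]]);R=cv2.Rodrigues(np.array(m['rvec'],float))[0];return K,R,np.array(m['tvec'],float)
def back(n,u,v,z):
    K,R,t=cam(n);c=-R.T@t;d=R.T@np.linalg.inv(K)@np.array([u,v,1.]);return c+d*(z-c[2])/d[2]
def proj(n,p):
    K,R,t=cam(n);q=K@(R@np.array(p)+t);return q[:2]/q[2]
E
python3 - <<'E'
from h import *
for n in('top','scene'):
    cv2.imwrite(f'pics/{n}0.png',cv2.cvtColor(env.snapshot(n),cv2.COLOR_RGB2BGR)); K,R,t=cam(n);print(n,-R.T@t,K[0,0])
    print(env.camera_model(n))
print(env.observe())
E
```

```text
top [0.3340604  0.02195478 1.33921011] 552.2311603413243
{'fovy': 46.97959048163571, 'cx': 313.4838908905098, 'cy': 239.6398136131943, 'rvec': array([ 2.13309548, -2.14963706,  0.1884747 ]), 'tvec': array([0.0098808 , 0.54784698, 1.26701544])}
scene [ 0.12483753 -0.92644506  0.52147101] 510.3674030910238
{'fovy': 50.370461473597445, 'cx': 321.86838974499346, 'cy': 236.82286379338225, 'rvec': array([ 1.95816003, -0.40579469,  0.28651951]), 'tvec': array([-0.49958563,  0.14665858,  0.93526591])}
{'time_s': 0.1, 'joint_positions': array([ 9.00305130e-01,  1.04651948e-01,  9.65391769e-02,  1.56390348e+00,
       -1.10516192e-05,  1.35310167e+00]), 'qvel': array([-6.36299730e-05, -3.37466924e-04,  6.49524700e-04,  5.60696563e-04,
       -1.17872097e-03,  4.24410871e-04]), 'joint_efforts': array([ 7.09072992e-03, -5.58203423e+01,  5.04723716e+01,  1.28960260e-02,
       -2.93368221e-04, -2.85965172e-05]), 'position': array([0.26241699, 0.53946299, 0.40398839]), 'tool_rot': array([ 2.24469125e-01,  9.74481010e-01, -5.53169504e-04, -2.57073282e-04]), 'contact_force': array([-0.627394  ,  0.25676237, -0.41757709]), 'wrist_torque': array([-0.02636019, -0.03670591, -0.01623205]), 'grip_force': 0.0, 'finger_gap': 0.9980170349745111}
```

View pics/top0.png

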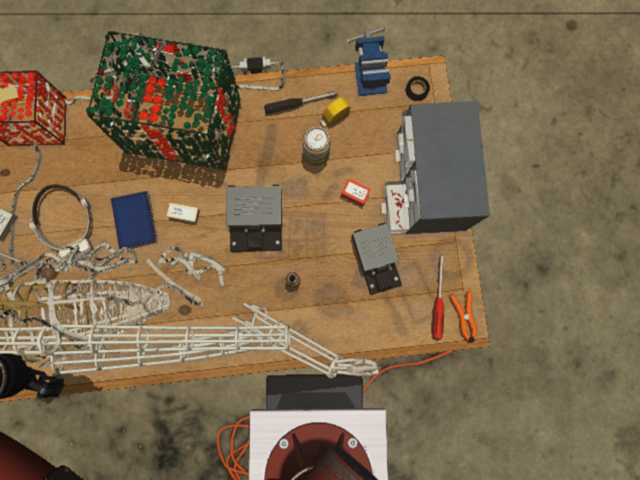

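View pics/scene0.png

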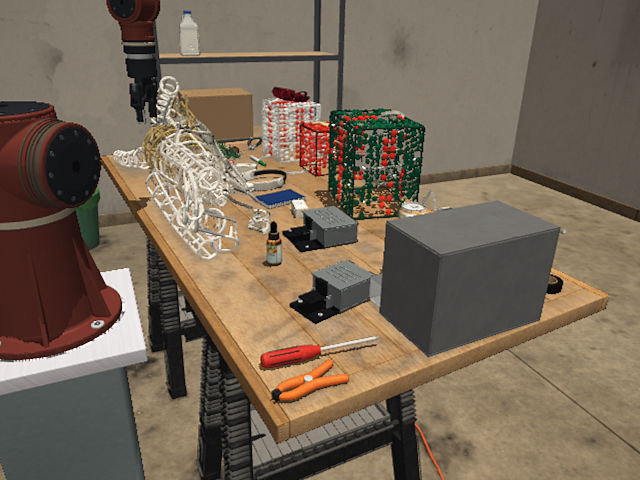

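The wide box is at the left, around (255,215) in the top view. The bottle is at (292,281) and a wire figure lies along the near edge. I'll enlarge the box.

```bash
python3 - <<'E'
from h import *
a=cv2.imread('pics/top0.png')[175:300,205:325]
b=cv2.imread('pics/scene0.png')[195:275,255:365]
cv2.imwrite('pics/c.png',cv2.resize(a,None,fx=4.8,fy=4.8,interpolation=cv2.INTER_CUBIC)[:600])
E
```

```text
(no output)
```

View pics/c.png

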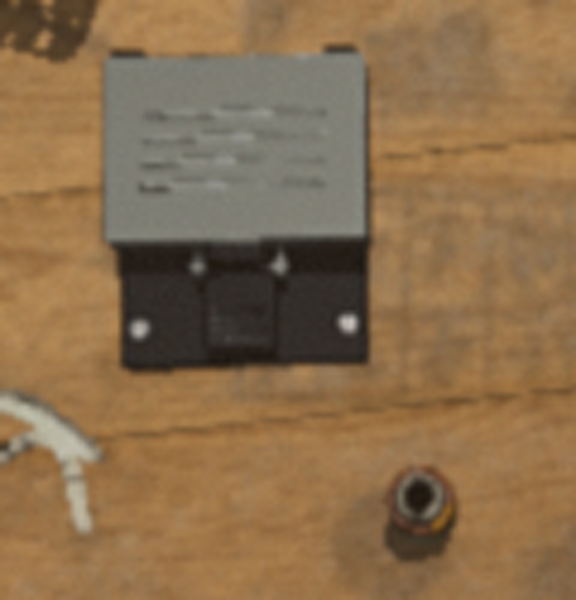

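The crop shows the lid corners at (106,57), (364,55), (369,240) and (105,242). The plate's front corners are at (123,368) and (367,361), the pad spans about (207–276, 275–350), and the bottle cap is at (419,495).

```bash
python3 - <<'E'
from h import *
g=lambda u,v,z:back('top',205+(u+.5)/4.8-.5,175+(v+.5)/4.8-.5,z).round(4)
for n,u,v,z in [('BL',106,57,.054),('BR',364,55,.054),('FR',369,240,.054),('FL',105,242,.054),('pFL',123,368,.008),('pFR',367,361,.008),('padfl',207,349,.032),('padfr',276,348,.032),('bottle',419,495,.102),('wire tip',85,530,.05),('wire',98,455,.05)]: print(n,g(u,v,z))
from scipy.optimize import least_squares
L=[(106,57,.045,.065,.054),(364,55,.045,-.065,.054),(369,240,-.049,-.065,.054),(105,242,-.049,.065,.054),(123,368,-.105,None,.008),(367,361,-.105,None,.008)]
def r(p):
    x,y,a=p;o=[]
    for u,v,X,Y,z in L:
        q=g(u,v,z)[:2]-[x,y];c,s=np.cos(a),np.sin(a)
        o.append(c*q[0]+s*q[1]-X)
        if Y is not None:o.append(-s*q[0]+c*q[1]-Y)
    return o
s=least_squares(r,[.43,.15,0]);print(s.x,np.round(s.fun*1000,1))
x,y,a=s.x
for X,z in((-.086,.032),(-.049,.05),(.045,.05)):print(x+np.cos(a)*X,y+np.sin(a)*X,z)
print(proj('scene',(x+np.cos(a)*-.086,y+np.sin(a)*-.086,.032)))
from scipy.spatial.transform import Rotation as R
print(R.from_quat(env.observe()['tool_rot']).as_matrix().round(3))
# deer height: reindeer candidates
for u,v in((250,310),(285,330),(370,370),(60,345),(300,350)):print(u,v,back('top',u,v,.0).round(3),back('top',u,v,.2).round(3),back('top',u,v,.3).round(3))
E
```

```text
BL [0.6767 0.2123 0.054 ]
BR [0.677  0.0838 0.054 ]
FR [0.583  0.0812 0.054 ]
FL [0.5828 0.2112 0.054 ]
pFL [0.5267 0.2078 0.008 ]
pFR [0.5294 0.0843 0.008 ]
padfl [0.5325 0.1629 0.032 ]
padfr [0.5328 0.1285 0.032 ]
bottle [0.4522 0.0556 0.102 ]
wire tip [0.4413 0.2191 0.05  ]
wire [0.4779 0.2134 0.05  ]
[0.63226463 0.1471518  0.01121529] [ 0.2 -0.4 -1.   1.2 -1.  -0.4  0.3 -0.4  0.1  1.4]
0.5462700408624525 0.14618730657960802 0.032
0.5832677139051383 0.14660226371776894 0.05
0.6772618021757458 0.14765647914985344 0.05
[297.51276197 228.49171664]
[[-0.899  0.437 -0.001]
 [ 0.437  0.899 -0.001]
 [ 0.    -0.001 -1.   ]]
250 310 [0.385 0.159 0.   ] [0.377 0.139 0.2  ] [0.374 0.128 0.3  ]
285 330 [0.337 0.075 0.   ] [0.336 0.067 0.2  ] [0.336 0.063 0.3  ]
370 370 [ 0.241 -0.126  0.   ] [ 0.255 -0.104  0.2  ] [ 0.262 -0.093  0.3  ]
60 345 [0.306 0.608 0.   ] [0.31  0.521 0.2  ] [0.312 0.477 0.3  ]
300 350 [0.289 0.039 0.   ] [0.296 0.037 0.2  ] [0.299 0.036 0.3  ]
```

```bash
python3 - <<'E'
from h import *
K,R,t=cam('scene');c=-R.T@t
for u,v in((168,80),(175,95),(185,150),(210,180),(240,255)):
    d=R.T@np.linalg.inv(K)@np.array([u,v,1.])
    print(u,v,[(c+d*(X-c[0])/d[0]).round(3) for X in (.25,.3,.35)] if abs(d[0])>.02 else d, [(c+d*(Y-c[1])/d[1]).round(3) for Y in(.1,.3,.5)])
for p in((.262,.54,.23),(.42,.42,.2),(.5,.3,.2),(.54,.25,.2)):print(p,proj('top',p),proj('scene',p))
E
```

```text
168 80 [array([ 0.25 , -0.029,  0.413]), array([0.3  , 0.329, 0.369]), array([0.35 , 0.688, 0.326])] [array([0.268, 0.1  , 0.397]), array([0.296, 0.3  , 0.373]), array([0.324, 0.5  , 0.349])]
175 95 [array([ 0.25 , -0.088,  0.397]), array([0.3  , 0.246, 0.348]), array([0.35 , 0.581, 0.298])] [array([0.278, 0.1  , 0.369]), array([0.308, 0.3  , 0.34 ]), array([0.338, 0.5  , 0.31 ])]
185 150 [array([ 0.25 , -0.135,  0.321]), array([0.3  , 0.181, 0.241]), array([0.35 , 0.497, 0.161])] [array([0.287, 0.1  , 0.262]), array([0.319, 0.3  , 0.211]), array([0.35, 0.5 , 0.16])]
210 180 [array([ 0.25 , -0.308,  0.324]), array([ 0.3  , -0.06 ,  0.245]), array([0.35 , 0.187, 0.166])] [array([0.332, 0.1  , 0.194]), array([0.373, 0.3  , 0.13 ]), array([0.413, 0.5  , 0.066])]
240 255 [array([ 0.25 , -0.437,  0.278]), array([ 0.3  , -0.242,  0.18 ]), array([ 0.35 , -0.047,  0.083])] [array([0.387, 0.1  , 0.01 ]), array([ 0.439,  0.3  , -0.09 ]), array([ 0.49,  0.5 , -0.19])]
(0.262, 0.54, 0.23) [ 41.62338637 370.7410383 ] [147.01652241 124.2918711 ]
(0.42, 0.42, 0.2) [112.92001182 290.17522915] [215.59399875 140.21026802]
(0.5, 0.3, 0.2) [172.87228177 251.16391065] [257.99447134 148.05952172]
(0.54, 0.25, 0.2) [197.48828383 232.05769221] [279.58282422 151.34776827]
```

{"name": "move_arm", "arguments": {"rows": [[0, 0, -25, 0, 0, -0.11, 0], [0, 0, -30, 0, 0, -0.12, 0], [0, 0, -30, 0, 0, -0.12, 0], [0, 0, -20, 0, 0, -0.113, 0], [0, 0, 0, 0, 0, 0, 0]]}}

```text
time_s: 0.6
position: [0.2625, 0.5396, 0.5127]
tool_rot: [-0.007, 1.0, 0.002, 0.001]
contact_force: [-0.5, -0.6, -0.1]
finger_gap: 0.146
grip_force: 0.0
```

{"name": "move_arm", "arguments": {"rows": [[-35, -10, 0, 0, 0, 0, 0], [-40, -10, 0, 0, 0, 0, 0], [-40, -10, 0, 0, 0, 0, 0], [-30, -30, 0, 0, 0, 0, 0], [-30, -30, 0, 0, 0, 0, 0]]}}

```text
time_s: 1.1
position: [0.4398, 0.4505, 0.5076]
tool_rot: [-0.004, 1.0, -0.001, -0.001]
contact_force: [-0.1, 0.4, 0.6]
finger_gap: 0.004
grip_force: 0.0
```

{"name": "move_arm", "arguments": {"rows": [[-30, -35, 0, 0, 0, 0, 0], [-30, -35, 10, 0, 0, 0, 0], [-20, -40, 30, 0, 0, 0, 0], [-20, -40, 30, 0, 0, 0, 0], [0, -40, 30, 0, 0, 0, 0]]}}

```text
time_s: 1.6
position: [0.5387, 0.2661, 0.4111]
tool_rot: [-0.004, 1.0, -0.0, -0.0]
contact_force: [0.3, 0.2, 0.4]
finger_gap: -0.0
grip_force: 0.0
```

{"name": "move_arm", "arguments": {"rows": [[0, -40, 30, 0, 0, 0, 0], [0, -40, 30, 0, 0, 0, 0], [0, -35, 30, 0, 0, 0, 0], [0, 0, 20, 0, 0, 0, 0], [0, 0, 0, 0, 0, 0, 0]]}}

```text
time_s: 2.1
position: [0.5371, 0.152, 0.2997]
tool_rot: [-0.003, 1.0, -0.0, -0.003]
contact_force: [-0.6, 0.4, 0.2]
finger_gap: 0.001
grip_force: 0.0
```

{"name": "move_arm", "arguments": {"rows": [[0, 0, 0, 0, 0, 0, 0], [0, 0, 0, 0, 0, 0, 0], [0, 0, 0, 0, 0, 0, 0], [0, 0, 0, 0, 0, 0, 0], [0, 0, 0, 0, 0, 0, 0]]}}

```text
time_s: 2.6
position: [0.5387, 0.1534, 0.3045]
tool_rot: [-0.005, 1.0, 0.0, 0.0]
contact_force: [-0.5, 0.6, 0.0]
finger_gap: 0.001
grip_force: 0.0
```

```bash
python3 - <<'E'
from h import *
a=cv2.cvtColor(env.snapshot('scene'),cv2.COLOR_RGB2BGR)
p=env.observe()['position'];print(p,env.observe()['tool_rot'],proj('scene',p-[0,0,.173]))
cv2.imwrite('pics/s1.png',cv2.resize(a[100:280,210:410],None,fx=3.3,fy=3.3,interpolation=cv2.INTER_CUBIC))
E
```

```text
[0.53869388 0.15330711 0.3043918 ] [-5.25569279e-03  9.99986140e-01  1.69884188e-05  3.10287857e-04] [293.31552831 189.37978874]
```

View pics/s1.png

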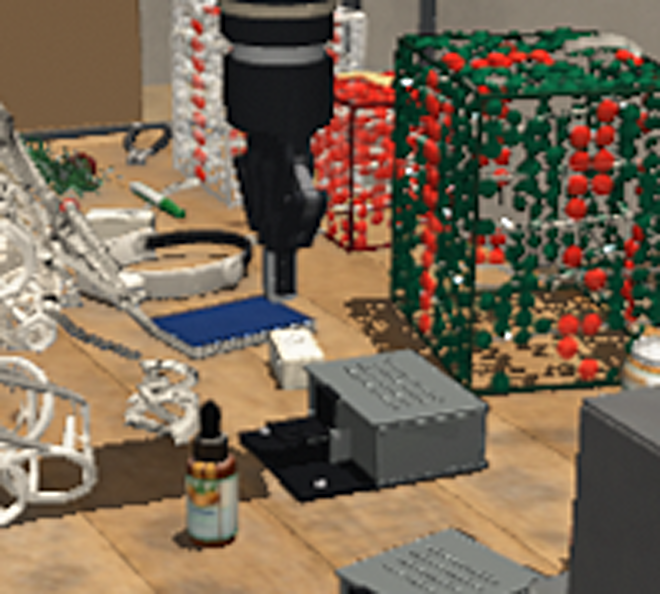

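The fingertips are at about (295,190) in the full picture, which fits the calibration, so I'll descend over the pad.

{"name": "move_arm", "arguments": {"rows": [[-2, -4, 25, 0, 0, 0, 0], [0, -3, 25, 0, 0, 0, 0], [0, 0, 20, 0, 0, 0, 0], [0, 0, 15, 0, 0, 0, 0], [0, 0, 2, 0, 0, 0, 0]]}}

```text
time_s: 3.15
position: [0.5399, 0.1461, 0.2151]
tool_rot: [-0.005, 1.0, -0.0, -0.001]
contact_force: [-0.0, -0.2, 0.1]
finger_gap: 0.0
grip_force: 0.0
```

{"name": "move_arm", "arguments": {"rows": [[0, 0, 1, 0, 0, 0, 0], [0, 0, 0, 0, 0, 0, 0], [0, 0, 1, 0, 0, 0, 0], [0, 0, 0, 0, 0, 0, 0], [0, 0, 0, 0, 0, 0, 0]]}}

```text
time_s: 3.65
position: [0.5408, 0.1461, 0.2155]
tool_rot: [-0.005, 1.0, 0.0, 0.0]
contact_force: [0.9, 0.5, -0.5]
finger_gap: 0.0
grip_force: 0.0
```

{"name": "move_arm", "arguments": {"rows": [[0, 0, 3, 0, 0, 0, 0], [0, 0, 3, 0, 0, 0, 0], [0, 0, 2, 0, 0, 0, 0], [0, 0, 2, 0, 0, 0, 0], [0, 0, 1, 0, 0, 0, 0]]}}

```text
time_s: 4.15
position: [0.5405, 0.1461, 0.2038]
tool_rot: [-0.005, 1.0, 0.0, -0.0]
contact_force: [-1.6, -0.5, 1.8]
finger_gap: -0.001
grip_force: 1.0
```

{"name": "move_arm", "arguments": {"rows": [[0, 0, 1, 0, 0, 0, 0], [0, 0, 1, 0, 0, 0, 0], [0, 0, 1, 0, 0, 0, 0], [0, 0, 1, 0, 0, 0, 0], [0, 0, 0, 0, 0, 0, 0]]}}

```text
time_s: 4.65
position: [0.5407, 0.1461, 0.2]
tool_rot: [-0.005, 1.0, 0.0, 0.0]
contact_force: [-1.9, -0.4, 2.4]
finger_gap: -0.001
grip_force: 1.7
```

{"name": "move_arm", "arguments": {"rows": [[0, 0, 1, 0, 0, 0, 0], [0, 0, 0.5, 0, 0, 0, 0], [0, 0, 0, 0, 0, 0, 0], [0, 0, 0, 0, 0, 0, 0], [0, 0, 0, 0, 0, 0, 0]]}}

```text
time_s: 5.15
position: [0.5408, 0.1461, 0.1987]
tool_rot: [-0.005, 1.0, 0.0, 0.0]
contact_force: [-0.9, 0.2, 3.5]
finger_gap: -0.0
grip_force: 1.9
```

```bash
python3 - <<'E'
from h import *
a=cv2.cvtColor(env.snapshot('scene'),cv2.COLOR_RGB2BGR)
cv2.imwrite('pics/s2.png',cv2.resize(a[140:280,240:390],None,fx=4,fy=4,interpolation=cv2.INTER_CUBIC))
E
```

```text
(no output)
```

View pics/s2.png

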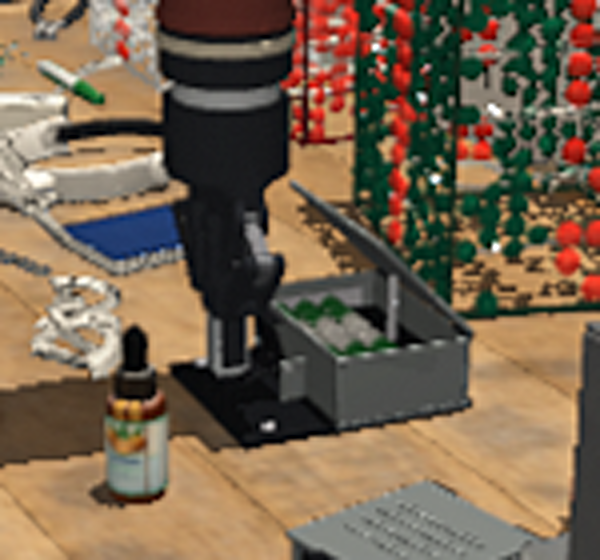

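The lid has sprung up to about 0.8. I'll lift clear of the tab, then approach the lid edge from the front.

{"name": "move_arm", "arguments": {"rows": [[0, 0, -8, 0, 0, 0, 0], [0, 0, -20, 0, 0, 0, 0], [0, 0, -25, 0, 0, 0, 0], [0, 0, -22, 0, 0, 0, 0], [0, 0, 0, 0, 0, 0, 0]]}}

```text
time_s: 5.7
position: [0.5418, 0.1461, 0.2773]
tool_rot: [-0.005, 1.0, 0.0, 0.003]
contact_force: [0.3, 0.7, 0.6]
finger_gap: 0.003
grip_force: 0.0
```

{"name": "move_arm", "arguments": {"rows": [[-10, 0, 0, 0, 0, 0, 0], [-15, 0, 0, 0, 0, 0, 0], [-12, 0, 0, 0, 0, 0, 0], [-8, 0, 0, 0, 0, 0, 0], [-3, 0, 0, 0, 0, 0, 0]]}}

```text
time_s: 6.2
position: [0.5892, 0.1465, 0.2723]
tool_rot: [-0.005, 1.0, 0.0, -0.001]
contact_force: [-0.0, -0.0, -0.4]
finger_gap: 0.002
grip_force: 0.0
```

{"name": "move_arm", "arguments": {"rows": [[-2, 0, 0, 0, 0, 0, 0], [-2, 0, 0, 0, 0, 0, 0], [-2, 0, -1, 0, 0, 0, 0], [-2, 0, -1, 0, 0, 0, 0], [0, 0, 0, 0, 0, 0, 0]]}}

```text
time_s: 6.7
position: [0.5968, 0.1467, 0.2759]
tool_rot: [-0.005, 1.0, 0.0, 0.0]
contact_force: [-0.0, -0.8, 0.7]
finger_gap: -0.001
grip_force: 0.2
```

{"name": "move_arm", "arguments": {"rows": [[-4, 0, -3, 0, 0, 0, 0], [-4, 0, -3, 0, 0, 0, 0], [-4, 0, -3, 0, 0, 0, 0], [-4, 0, -3, 0, 0, 0, 0], [-4, 0, -2.5, 0, 0, 0, 0]]}}

```text
time_s: 7.2
position: [0.6171, 0.1468, 0.2903]
tool_rot: [-0.005, 1.0, 0.0, 0.0]
contact_force: [-0.2, 0.4, -0.1]
finger_gap: -0.001
grip_force: 0.1
```

{"name": "move_arm", "arguments": {"rows": [[-4, 0, -2.5, 0, 0, 0, 0], [-4, 0, -2, 0, 0, 0, 0], [-4, 0, -2, 0, 0, 0, 0], [-4, 0, -2, 0, 0, 0, 0], [0, 0, 0, 0, 0, 0, 0]]}}

```text
time_s: 7.7
position: [0.6332, 0.147, 0.2988]
tool_rot: [-0.005, 1.0, 0.0, 0.0]
contact_force: [-0.1, -0.8, 0.5]
finger_gap: 0.002
grip_force: 0.0
```

```bash
python3 - <<'E'
from h import *
a=cv2.cvtColor(env.snapshot('scene'),cv2.COLOR_RGB2BGR)
cv2.imwrite('pics/s3.png',cv2.resize(a[130:270,250:400],None,fx=4,fy=4,interpolation=cv2.INTER_CUBIC))
E
```

```text
(no output)
```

View pics/s3.png

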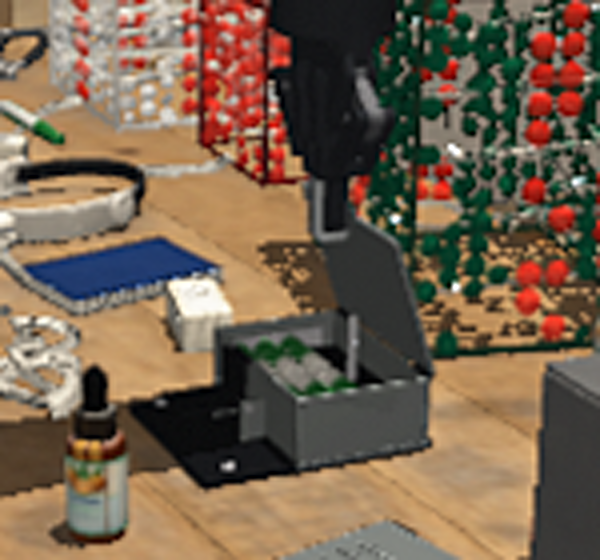

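The lid follows to about 1.2, with the edge just above the fingertips near (345,225) in the crop. I'll carry on along the arc.

{"name": "move_arm", "arguments": {"rows": [[-4, 0, -1, 0, 0, 0, 0], [-4.5, 0, -1, 0, 0, 0, 0], [-4.5, 0, -0.5, 0, 0, 0, 0], [-4.5, 0, -0.5, 0, 0, 0, 0], [-4.5, 0, -0.5, 0, 0, 0, 0]]}}

```text
time_s: 8.25
position: [0.6551, 0.1472, 0.302]
tool_rot: [-0.005, 1.0, 0.0, 0.0]
contact_force: [1.0, 0.2, 0.4]
finger_gap: -0.001
grip_force: 0.0
```

{"name": "move_arm", "arguments": {"rows": [[-4.5, 0, 0, 0, 0, 0, 0], [-4.5, 0, 0, 0, 0, 0, 0], [-4.5, 0, 0, 0, 0, 0, 0], [-4.5, 0, 0.5, 0, 0, 0, 0], [-4.5, 0, 0.5, 0, 0, 0, 0]]}}

```text
time_s: 8.75
position: [0.6775, 0.1475, 0.301]
tool_rot: [-0.005, 1.0, 0.0, 0.0]
contact_force: [-0.1, -0.0, 0.1]
finger_gap: -0.001
grip_force: 0.0
```

{"name": "move_arm", "arguments": {"rows": [[-4, 0, 0.5, 0, 0, 0, 0], [-4, 0, 0.5, 0, 0, 0, 0], [-3, 0, 0, 0, 0, 0, 0], [0, 0, 0, 0, 0, 0, 0], [0, 0, 0, 0, 0, 0, 0]]}}

```text
time_s: 9.25
position: [0.6881, 0.1476, 0.3]
tool_rot: [-0.005, 1.0, 0.0, -0.0]
contact_force: [0.4, 0.0, 0.2]
finger_gap: -0.002
grip_force: 0.0
```

```bash
python3 - <<'E'
from h import *
a=cv2.cvtColor(env.snapshot('scene'),cv2.COLOR_RGB2BGR)
cv2.imwrite('pics/s4.png',cv2.resize(a[130:270,250:400],None,fx=4,fy=4,interpolation=cv2.INTER_CUBIC))
E
```

```text
(no output)
```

View pics/s4.png

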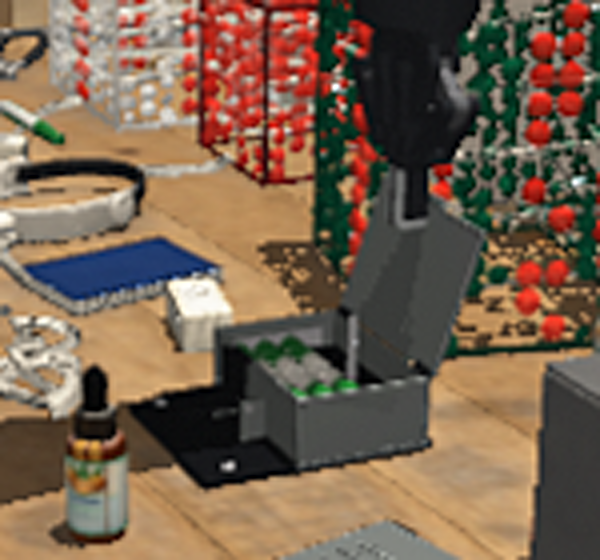

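The lid is past upright and leaning back. I'll retreat forward and up, let it settle, and check.

{"name": "move_arm", "arguments": {"rows": [[5, 0, -3, 0, 0, 0, 0], [15, 0, -10, 0, 0, 0, 0], [25, 0, -15, 0, 0, 0, 0], [25, 0, -15, 0, 0, 0, 0], [15, 0, -10, 0, 0, 0, 0]]}}

```text
time_s: 9.8
position: [0.6015, 0.1469, 0.3546]
tool_rot: [-0.005, 1.0, 0.0, 0.001]
contact_force: [-0.0, -0.8, 1.2]
finger_gap: -0.003
grip_force: 0.0
```

{"name": "move_arm", "arguments": {"rows": [[15, 0, -10, 0, 0, 0, 0], [10, 0, -10, 0, 0, 0, 0], [0, 0, 0, 0, 0, 0, 0], [0, 0, 0, 0, 0, 0, 0], [0, 0, 0, 0, 0, 0, 0]]}}

```text
time_s: 10.3
position: [0.5785, 0.1464, 0.3723]
tool_rot: [-0.005, 1.0, 0.0, -0.0]
contact_force: [0.1, 0.2, 0.2]
finger_gap: 0.001
grip_force: 0.0
```

{"name": "move_arm", "arguments": {"rows": [[0, 0, 0, 0, 0, 0, 0], [0, 0, 0, 0, 0, 0, 0], [0, 0, 0, 0, 0, 0, 0], [0, 0, 0, 0, 0, 0, 0], [0, 0, 0, 0, 0, 0, 0]]}}

```text
time_s: 10.8
position: [0.5782, 0.1465, 0.3729]
tool_rot: [-0.005, 1.0, 0.0, -0.0]
contact_force: [-0.3, 0.2, 0.7]
finger_gap: -0.001
grip_force: 0.0
```

{"name": "move_arm", "arguments": {"rows": [[0, 0, 0, 0, 0, 0, 0], [0, 0, 0, 0, 0, 0, 0], [0, 0, 0, 0, 0, 0, 0], [0, 0, 0, 0, 0, 0, 0], [0, 0, 0, 0, 0, 0, 0]]}}

```text
time_s: 11.3
position: [0.5782, 0.1465, 0.373]
tool_rot: [-0.005, 1.0, 0.0, 0.0]
contact_force: [0.3, -0.1, -0.5]
finger_gap: 0.0
grip_force: 0.0
```

{"name": "move_arm", "arguments": {"rows": [[0, 0, 0, 0, 0, 0, 0], [0, 0, 0, 0, 0, 0, 0], [0, 0, 0, 0, 0, 0, 0], [0, 0, 0, 0, 0, 0, 0], [0, 0, 0, 0, 0, 0, 0]]}}

```text
time_s: 11.8
position: [0.5782, 0.1465, 0.373]
tool_rot: [-0.005, 1.0, 0.0, 0.0]
contact_force: [0.3, 0.3, 0.5]
finger_gap: -0.005
grip_force: 0.0
```

```bash
python3 - <<'E'
from h import *
a=cv2.cvtColor(env.snapshot('scene'),cv2.COLOR_RGB2BGR)
cv2.imwrite('pics/s5.png',cv2.resize(a[130:330,200:400],None,fx=3,fy=3,interpolation=cv2.INTER_CUBIC))
for th in(1.6,1.75,1.9):
  print(th,[((proj('scene',(.6773-.094*np.cos(th),.1477+s,.05+.094*np.sin(th)))-[200,130])*3).round() for s in(.065,-.065)])
E
```

```text
1.6 [array([409., 124.]), array([480., 169.])]
1.75 [array([424., 124.]), array([496., 169.])]
1.9 [array([438., 127.]), array([511., 171.])]
```

View pics/s5.png

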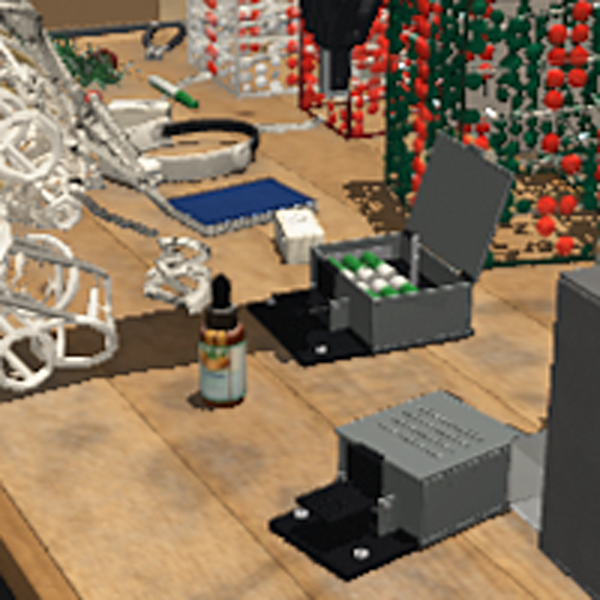

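The lid's top corners, at (438,133) and (512,178), match an angle of 1.9. The narrow box is still shut and the bottle is where it was.

```bash
python3 -c "
from plant import env
print(env.hand_in())"
```

```text
the job is handed in; nothing more can be done
None
```

The wide box is open with its lid resting against its stop (about 1.9 rad by the last picture), the narrow box is still shut, the arm moved only near the wide box and clear of the loose things, and the job is handed in.

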